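Sort loudspeaker parts into their sample trays

TASK

Sort the five loose loudspeaker parts on the bench (two T-yokes, two phase plugs, one sleeve) into the three grey trays: each part goes into the tray whose fixed sample, on the wooden block at its end, is the same kind of part. Stand every part upright on its base, flat on the tray's floor, and do not knock over the glue bottle.

Things in the scene. Friction and masses are not known exactly. Their poses are not given: they have to be found in the camera images.
- yoke1_mid (a point): Loose T-yoke (there are two, alike): a steel disc 56 mm across and 8 mm thick lying flat as its foot, with a round pole 24 mm across standing up from its middle to a total height of 54 mm. The point is on its axis, half-way up (27 mm above its underside); z is up along the pole. Grip the bare pole (8 to 54 mm above the underside), with the fingertips above the disc. 0.2 to 0.4 kg.
- yoke2_mid (a point): Loose T-yoke (there are two, alike): a steel disc 56 mm across and 8 mm thick lying flat as its foot, with a round pole 24 mm across standing up from its middle to a total height of 54 mm. The point is on its axis, half-way up (27 mm above its underside); z is up along the pole. Grip the bare pole (8 to 54 mm above the underside), with the fingertips above the disc. 0.2 to 0.4 kg.
- plug1_mid (a point): Loose phase plug (there are two, alike): a solid aluminium bullet, 36 mm across with straight sides up to 40 mm, then a rounded nose up to 58 mm. It stands on its flat end, nose up. The point is on its axis, half-way up (29 mm above its underside); z is up along its axis. 0.1 to 0.2 kg.
- plug2_mid (a point): Loose phase plug (there are two, alike): a solid aluminium bullet, 36 mm across with straight sides up to 40 mm, then a rounded nose up to 58 mm. It stands on its flat end, nose up. The point is on its axis, half-way up (29 mm above its underside); z is up along its axis. 0.1 to 0.2 kg.
- sleeve_mid (a point): Loose sleeve (only one): a plain aluminium tube standing on end, 40 mm outside, 28 mm bore, 50 mm tall, open at both ends. The point is on its axis, half-way up (25 mm above its underside); z is up along its axis. About 0.1 kg.
- tray_yokes: Fixed shallow grey tray with a sample T-yoke; the trays differ only in the sample. 96 (its x) by 156 mm (its y) outside, walls 3 mm, rim 13 mm and inner floor 3 mm above the bench. The sample stands fixed on a wooden block (64 x 60 mm, 14 mm high) against the tray's +y end, 108 mm from the origin, top up to 72 mm above the bench. Origin: on the bench under the middle of the tray's floor (block not counted); z up.
- tray_plugs: Fixed shallow grey tray with a sample phase plug; the trays differ only in the sample. 96 (its x) by 156 mm (its y) outside, walls 3 mm, rim 13 mm and inner floor 3 mm above the bench. The sample stands fixed on a wooden block (64 x 60 mm, 14 mm high) against the tray's +y end, 108 mm from the origin, top up to 72 mm above the bench. Origin: on the bench under the middle of the tray's floor (block not counted); z up.
- tray_sleeve: Fixed shallow grey tray with a sample sleeve; the trays differ only in the sample. 96 (its x) by 156 mm (its y) outside, walls 3 mm, rim 13 mm and inner floor 3 mm above the bench. The sample stands fixed on a wooden block (64 x 60 mm, 14 mm high) against the tray's +y end, 108 mm from the origin, top up to 72 mm above the bench. Origin: on the bench under the middle of the tray's floor (block not counted); z up.
- glue_bottle: White round glue bottle standing among the trays, 52 mm across, 140 mm tall, loose, to be left standing. The origin is the centre of its underside; z is up along it. (Unlisted clutter between the loose parts is under 10 mm high.)
Mind the look-alikes: they are no part of the job. Leave any turquoise look-alike of the part that bears yoke2_mid alone.

How it is judged:
By the outcome, as a careful person would: the job done as asked, in the order asked, and still so for the second after the job is handed in, with the robot touching nothing.
It also fails if it takes over 138 s, if anything falls off the work surface, if the arm or the gripper's body presses on something with over 40 N, if the wrist force passes 120 N, or if a joint passes its speed limit or range.

ROBOT

A 6-joint arm with a two-finger parallel gripper is mounted at the origin on the work surface. World frame = base frame: x ahead of the robot, y to its left, z up, the work surface at z = 0. Lengths are in m, angles in rad, forces in N, time in s.
With the tool pointing down it reaches from about 0.3 to 0.775 m from the base axis. Payload 14.6 kg.
Tool frame: the origin (TCP) lies midway between the tips of the shut fingers; the grasp point (between the pads) lies 19 mm behind it; z points along the fingers, y is the line along which they close (so a half turn about z gives the same grasp; the last joint's range is limited). The gripper opens to 94 mm and grips with 3 to 60 N. Pads are 16 mm wide; open, the fingers measure 119 mm over their backs; the gripper's body (75 mm by 177 mm) begins 78 mm behind the grasp point.
Start: joints at [1.044, 0.3, 1.521, -0, 1.321, -0.067], TCP at [0.244, 0.493, 0.205] pointing down, gripper open.
Joint ranges: [-3.03, 3.03], [-0.79, 2.21], [0.23, 2.52], [-1.04, 4.18], [0, 3.07], [-2.55, 2.55]. Speed limits (rad/s): [2.22, 2.22, 2.57, 3.14, 3.14, 3.14].

INTERFACE

Orientations are given as a 3x3 rotation matrix whose columns are the frame's x, y, z axes.
In Python, from plant import * gives the robot as it stands.
- The arm moves only by the tool send_rows, never from a script. Its argument "rows" is text: rows parted by semicolons, each of 6 numbers parted by spaces: the shift along the tool's x, y, z in cm, then the turn, a rotation vector about the tool's x, y, z in rad. A call has 1 to 10 rows; each row is the pose to reach, as a shift and turn from the pose commanded when the call began, along the tool's axes at that moment; what a row does not reach only later rows make up. A row lasts 1/8 s, in which the tool goes at most 62.5 mm and 10.7 degrees, less where a joint would pass 70% of its speed; a pose out of reach is approached as far as the arm can. A call with a gripper value outside its range is refused whole. "claw" is the closure in counts, from 0 (fully open) to 255 (shut), set as the call begins (left out, the last holds). The fingers move at their own pace and stop on an object; the grip force is fixed at half the most. Time passes only in rows, so rows that repeat a pose let the fingers close. It gives the time, the measured TCP pose, the force, the opening and the grip force at its end, in the units of the state.
- read_state(): the state, without advancing time (a new reading comes with each control period).
- read_camera(name): name is "scene" or "top"; returns a dict with "img" (384x512x3 uint8, red, green, blue), "fx", "fy", "cx", "cy" (pixels), "extrinsics" (4x4, takes a point from camera to world coordinates). Camera axes: x right, y up, looking along -z (the intrinsics and any distortion apply to the point x, -y, -z); pixel columns grow to the right and rows downward; lengths in m; the calibration is good to about 2 mm. A picture is of the moment at which its call begins. There is no depth.
- close_job(): hands the job in; it is judged then, once.
The state is a dict: "t": time; "joint_pos": joint angles; "dq": joint speeds; "effort": joint torques, N m; "ee_pos": TCP position; "orientation": TCP orientation; "ft_force": force on the tool from outside, world axes, zero at the start; "ft_torque": the same for the moment, N m; "grip_width": finger opening in m; "grip_force": force on a finger pad.
Only numpy, scipy, OpenCV 4.12 (cv2) and the standard library are available. Lean on these libraries where they do the work, as an engineer would, in place of code of your own. Each camera call takes 0.05 s, during which the arm holds its last target. There are 200 camera calls.

## Working session

There is one attempt and no reset: what is moved stays moved. The work goes in short steps, Python scripts to look and compute and a tool call to move; the robot and the scene stay as the last step left them, time stands still between calls to the robot, and variables do not carry over. Pictures are saved under pics/ and viewed, at most 14 in all, crops included, and the job is handed in when it is done.

Besides the shell and the picture viewer there is one more tool, called after "Emit:" by a JSON object that holds its "fn" and its "kwargs". send_rows: Moves the arm, as the interface text tells. Its arguments: {"type":"object","properties":{"rows":{"type":"string"},"claw":{"type":"number"}},"required":["rows"]}

```bash
ls; mkdir -p pics; python3 - <<'E'
from plant import *
import cv2
for n in ("scene","top"):
    c=read_camera(n); cv2.imwrite(f"pics/{n}0.png",c["img"][:,:,::-1]); print(n,c["fx"],c["fy"],c["cx"],c["cy"],c["extrinsics"].round(4).tolist(),[k for k in c])
s=read_state();print(s)
E
```

```text
pics
scene 439.1112694080372 439.1112694080372 255.2294615574293 191.42598186253377 [[-0.4427, -0.6003, 0.6661, 1.3644], [0.8967, -0.3008, 0.3248, 0.3399], [0.0054, 0.7411, 0.6714, 0.8479], [0.0, 0.0, 0.0, 1.0]] ['img', 'fx', 'fy', 'cx', 'cy', 'extrinsics']
top 471.9844405710084 471.9844405710084 256.05214027279806 195.08231880241794 [[0.0111, 0.9791, -0.203, 0.3469], [-0.9999, 0.0106, -0.0036, -0.028], [-0.0013, 0.203, 0.9792, 1.1605], [0.0, 0.0, 0.0, 1.0]] ['img', 'fx', 'fy', 'cx', 'cy', 'extrinsics']
{'t': 0.1, 'joint_pos': array([ 1.04440211e+00,  3.00400526e-01,  1.52150423e+00, -2.98659273e-05,
        1.32067113e+00, -6.66007180e-02]), 'dq': array([ 0.00087009, -0.00204451, -0.00234021, -0.00057631,  0.0012495 ,
        0.00043454]), 'effort': array([ 1.55575359e-03, -5.32641399e+01, -3.53286195e+01,  7.09296344e-02,
        2.35026958e-02, -3.26319264e-05]), 'ee_pos': array([0.24396769, 0.49268158, 0.20495754]), 'orientation': array([[-8.96147434e-01,  4.43756191e-01, -4.68977850e-04],
       [ 4.43756437e-01,  8.96147017e-01, -8.64669172e-04],
       [ 3.65708035e-05, -9.82983000e-04, -9.99999516e-01]]), 'ft_force': array([-0.23687509,  0.8631122 ,  0.11899887]), 'ft_torque': array([ 0.03693346,  0.03371391, -0.01268946]), 'grip_force': 0.0, 'grip_width': 0.09404130574908481}
```

```bash
python3 - <<'E'
import cv2
for n in ("scene","top"):
    i=cv2.imread(f"pics/{n}0.png"); cv2.imwrite(f"pics/{n}0b.png",cv2.resize(i,(800,600),interpolation=cv2.INTER_CUBIC))
E
```

```text
(no output)
```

View pics/top0b.png

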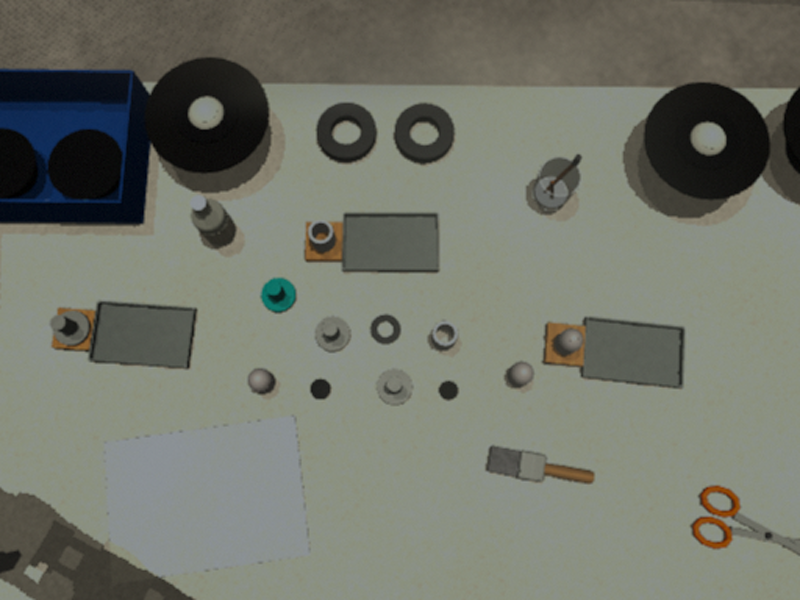

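View pics/scene0b.png

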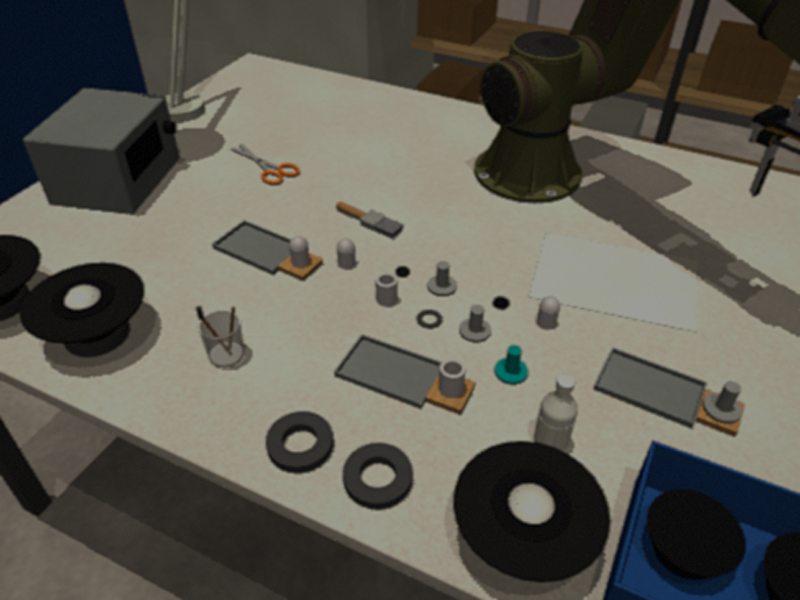

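The top view (800x600) shows these parts:
- Grey yokes at (332,333) and (395,386).
- Plugs at (260,380) and (520,374).
- Sleeve at (444,335).
- Trays: yokes at left (145,335), sleeve in the middle (390,242), plugs at right (633,352).
- Glue bottle at (212,222).

These could be mistaken for parts:
- Turquoise yoke at (278,294), to be left alone.
- Flat ring at (386,328), which is clutter and not the sleeve.
- Samples on the blocks at (68,326), (321,234) and (568,341).
- Dark discs at (320,389) and (448,390).

I'll check the choice in one close crop.

```bash
cat > h.py <<'E'
import numpy as np, cv2
def ray(c,u,v):
    E=np.array(c["extrinsics"]); d=E[:3,:3]@np.array([(u-c["cx"])/c["fx"],-(v-c["cy"])/c["fy"],-1]); return E[:3,3],d
def onz(c,u,v,z):
    o,d=ray(c,u,v); return o+d*(z-o[2])/d[2]
def proj(c,p):
    E=np.array(c["extrinsics"]); q=E[:3,:3].T@(np.array(p)-E[:3,3]); return c["cx"]-c["fx"]*q[0]/q[2], c["cy"]+c["fy"]*q[1]/q[2]
E
python3 - <<'E'
from plant import *
from h import *
c=read_camera("top"); im=c["img"]
print(im[195:200,100],im[215,90],im[246,250],im[212,212])
crop=im[170:270,150:350,::-1]
cv2.imwrite("pics/crop1.png",cv2.resize(crop,None,fx=4,fy=4,interpolation=cv2.INTER_NEAREST))
E
```

```text
[[ 96 101  91]
 [ 52  55  49]
 [ 54  55  51]
 [ 82  86  78]
 [ 88  91  83]] [83 88 79] [125 126 115] [121 123 111]
```

View pics/crop1.png

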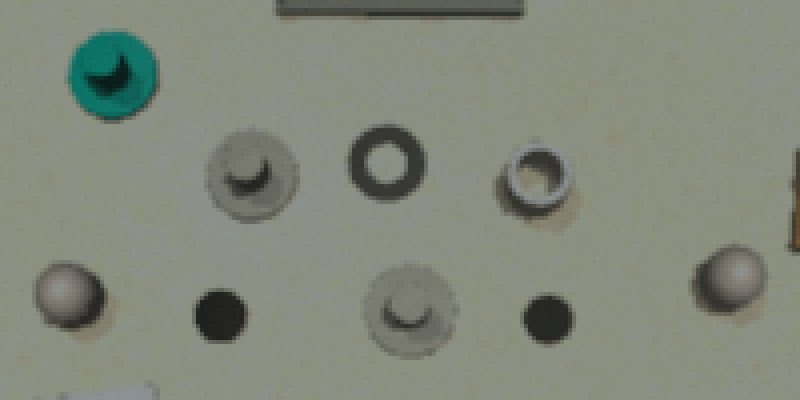

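The crop shows the two grey yokes (disc centres at crop (252,175) and (411,310)), the sleeve with its open bore at (540,175), and the plugs at (66,293) and (735,275). The turquoise yoke, the flat ring and the two black discs are ruled out. Next I measure them.

```bash
python3 - <<'E'
from plant import *
from h import *
c=read_camera("top"); s=read_camera("scene"); im=c["img"]
g=cv2.medianBlur(cv2.cvtColor(im,cv2.COLOR_RGB2GRAY),3)
# trays
m=((g<108)).astype(np.uint8); 
for cx,cy in ((92,215),(250,155),(405,225)):
    mm=np.zeros_like(m); mm[cy-30:cy+30,cx-45:cx+45]=m[cy-30:cy+30,cx-45:cx+45]
    mm[:, :]=cv2.morphologyEx(mm,cv2.MORPH_OPEN,np.ones((9,9)))
    k=max(cv2.findContours(mm,0,2)[0],key=cv2.contourArea)
    W=np.array([onz(c,*p[0],0.008)[:2] for p in k],np.float32)
    print("tray",cv2.minAreaRect(W))
# parts: local Hough on upscaled
def hough(u,v,z,R,w=14):
    x0,y0=int(u)-w,int(v)-w; roi=cv2.resize(g[y0:y0+2*w,x0:x0+2*w],None,fx=6,fy=6,interpolation=cv2.INTER_CUBIC)
    r=471.98*R/(1.16-z)*6
    h=cv2.HoughCircles(roi,cv2.HOUGH_GRADIENT,1,200,param1=60,param2=8,minRadius=int(r*.92),maxRadius=int(r*1.08)+1)
    if h is None: return None
    a=h[0,0]; return (a[0]+.5)/6-.5+x0,(a[1]+.5)/6-.5+y0,a[2]/r
V=[(c,im[:,:,::-1].copy()),(s,s["img"][:,:,::-1].copy())]
big=[cv2.resize(v,None,fx=4,fy=4) for _,v in V]
for n,(u,v),z,R,H in (("yA",(213,213.75),.008,.028,.054),("yB",(252.75,247.5),.008,.028,.054),("sl",(285,213.75),.05,.02,.05),("pL",(166.5,243.3),.04,.018,.058),("pR",(333.8,238.8),.04,.018,.058)):
    h=hough(u,v,z,R); p=onz(c,u,v,z); q=onz(c,h[0],h[1],z) if h is not None else None
    print(n,p.round(4),h,None if q is None else q.round(4))
    for i in (0,1):
        for zz,RR in ((0,R),(z,R)):
            P=np.array([proj(V[i][0],(p[0]+RR*np.cos(t),p[1]+RR*np.sin(t),zz)) for t in np.linspace(0,6.28,40)])
            cv2.polylines(big[i],[((P+.5)*4).astype(np.int32)],True,(0,0,255),1)
a=big[0][680:1080,600:1400]; x=[proj(s,(.45,y,0)) for y in (-.2,.2)]; print(x)
cv2.imwrite("pics/ov1.png",a); b=big[1][560:1060,800:1560]; cv2.imwrite("pics/ov2.png",b)
E
```

```text
tray ((0.5348162055015564, 0.40047889947891235), (0.1960763782262802, 0.09924568980932236), 86.89666748046875)
tray ((0.6897093653678894, 0.011528149247169495), (0.10028477013111115, 0.19067074358463287), 0.6075561046600342)
tray ((0.5138667821884155, -0.388388454914093), (0.1624830663204193, 0.09986332803964615), 84.35723876953125)
yA [0.5374 0.0821 0.008 ] (np.float32(212.33333), np.float32(214.16667), np.float32(0.9835768)) [0.5364 0.0838 0.008 ]
yB [ 0.4552 -0.0172  0.008 ] None None
sl [ 0.5324 -0.0935  0.05  ] (np.float32(283.5), np.float32(215.83333), np.float32(0.950517)) [ 0.5273 -0.0899  0.05  ]
pL [0.4599 0.1874 0.04  ] (np.float32(168.66667), np.float32(244.0), np.float32(0.9579816)) [0.4583 0.1822 0.04  ]
pR [ 0.4749 -0.21    0.04  ] (np.float32(329.66666), np.float32(240.83333), np.float32(0.9382068)) [ 0.47   -0.2001  0.04  ]
[(np.float64(228.02757394495504), np.float64(164.50491757914114)), (np.float64(353.8317561657709), np.float64(204.82180070494522))]
```

View pics/ov1.png

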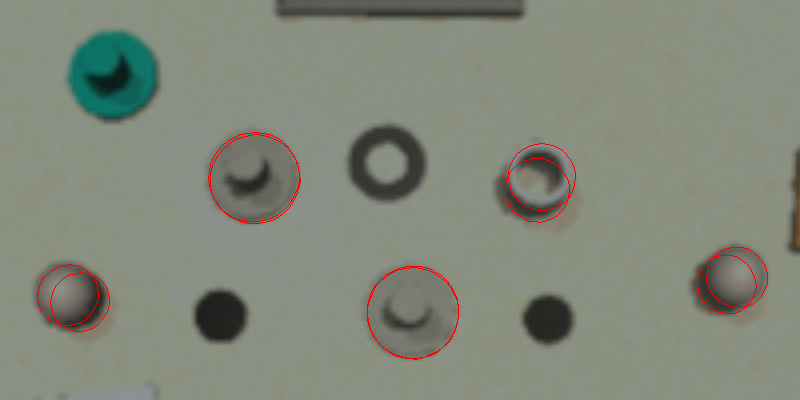

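View pics/ov2.png

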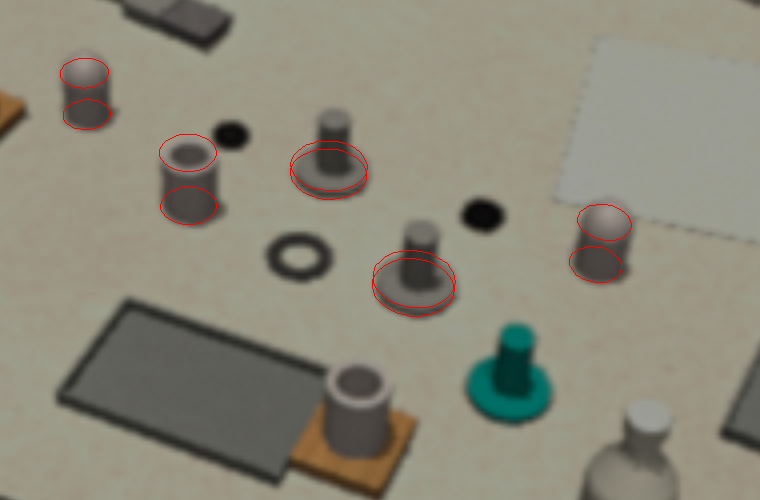

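The overlays fit in both views to about 2 mm, so the heights and upright sizes agree. The tray masks swallowed the blocks, so I'll redo the trays from their corners and locate the bottle.

```bash
python3 - <<'E'
from plant import *
from h import *
c=read_camera("top");s=read_camera("scene")
for n,P in (("yoke",[(98,303),(196,308),(188,368),(91,361)]),("sleeve",[(343,214),(438,213),(438,271),(343,271)]),("plug",[(585,318),(684,327),(681,387),(583,378)])):
    W=np.array([onz(c,u*.64,v*.64,.013)[:2] for u,v in P]); m=W.mean(0); ax=(W[0]+W[3]-W[1]-W[2])/2; L=np.linalg.norm(ax); ax/=L
    print(n,m.round(4),"len",L.round(4),"wid",np.linalg.norm((W[0]+W[1]-W[2]-W[3])/2).round(4),"axis",ax.round(3),"slots",(m+.036*ax).round(4),(m-.036*ax).round(4))
print("bottle cap top",onz(c,199*.64,201*.64,.14).round(3),"scene",onz(s,567*.64,383*.64,.14).round(3))
E
```

```text
yoke [0.5321 0.3805] len 0.1548 wid 0.0943 axis [0.051 0.999] slots [0.534  0.4165] [0.5303 0.3446]
sleeve [ 0.6883 -0.0072] len 0.1537 wid 0.0967 axis [-0.016  1.   ] slots [0.6877 0.0288] [ 0.6889 -0.0432]
plug [ 0.5127 -0.3901] len 0.1541 wid 0.0953 axis [0.081 0.997] slots [ 0.5157 -0.3542] [ 0.5098 -0.4259]
bottle cap top [0.71 0.27 0.14] scene [0.712 0.276 0.14 ]
```

Emit:
{"fn": "send_rows", "kwargs": {"rows": "0 0 0 0 0 0.17;0 0 0 0 0 0.34;0 0 0 0 0 0.51;0 0 0 0 0 0.68;0 0 0 0 0 0.85;0 0 0 0 0 1.0;0 0 0 0 0 1.11;0 0 0 0 0 1.11;0 0 0 0 0 1.11", "claw": 60}}

```text
t: 1.48
ee_pos: [0.2441, 0.4929, 0.2054]
orientation: [[-0.004, 1.0, -0.0], [1.0, 0.004, -0.0], [-0.0, -0.0, -1.0]]
ft_force: [-0.7, 0.3, 0.4]
grip_width: 0.0718
grip_force: 0.0
```

Emit:
{"fn": "send_rows", "kwargs": {"rows": "-3 2 0 0 0 0;-8 6 0 0 0 0;-13 9.5 0 0 0 0;-18 13 0 0 0 0;-23 16.5 0 0 0 0;-28 20 0 0 0 0;-33 23.6 0 0 0 0;-37 26.6 0 0 0 0;-40 28.5 0 0 0 0;-41 29.3 0 0 0 0"}}

```text
t: 2.72
ee_pos: [0.5381, 0.0817, 0.2052]
orientation: [[-0.001, 1.0, -0.0], [1.0, 0.001, -0.0], [-0.0, -0.0, -1.0]]
ft_force: [0.3, 0.5, 0.8]
grip_width: 0.0718
grip_force: 0.0
```

Emit:
{"fn": "send_rows", "kwargs": {"rows": "0 0 3 0 0 0;0 0 7 0 0 0;0 0 11 0 0 0;0 0 14 0 0 0;0 0 16 0 0 0;0 0 17.5 0 0 0;0 0 18.5 0 0 0;0 0 18.5 0 0 0;0 0 18.5 0 0 0"}}

```text
t: 3.85
ee_pos: [0.5379, 0.0833, 0.0211]
orientation: [[-0.001, 1.0, 0.001], [1.0, 0.001, 0.0], [0.0, 0.001, -1.0]]
ft_force: [1.1, -0.8, -0.2]
grip_width: 0.0721
grip_force: 0.0
```

Emit:
{"fn": "send_rows", "kwargs": {"rows": "0 0 0 0 0 0;0 0 0 0 0 0;0 0 0 0 0 0;0 0 0 0 0 0;0 0 0 0 0 0;0 0 0 0 0 0;0 0 0 0 0 0;0 0 0 0 0 0", "claw": 255}}

```text
t: 4.85
ee_pos: [0.5376, 0.0832, 0.0205]
orientation: [[-0.001, 1.0, 0.0], [1.0, 0.001, 0.0], [0.0, 0.0, -1.0]]
ft_force: [1.4, -0.2, 0.3]
grip_width: 0.0236
grip_force: 30.0
```

Emit:
{"fn": "send_rows", "kwargs": {"rows": "0 0 -1 0 0 0;0 0 -3 0 0 0;0 0 -6 0 0 0;0 0 -9 0 0 0;0 0 -12 0 0 0;0 0 -13.5 0 0 0;0 0 -14 0 0 0"}}

```text
t: 5.72
ee_pos: [0.5374, 0.0832, 0.1608]
orientation: [[-0.001, 1.0, 0.0], [1.0, 0.001, 0.0], [0.0, 0.0, -1.0]]
ft_force: [-0.1, 0.1, -3.5]
grip_width: 0.0233
grip_force: 30.0
```

Emit:
{"fn": "send_rows", "kwargs": {"rows": "1.5 0 0 0 0 0;4.5 0 0 0 0 0;8.5 0 0 0 0 0;13 0 0 0 0 0;18 0 0 0 0 0;23 -0.2 0 0 0 0;27.5 -0.3 0 0 0 0;31 -0.4 0 0 0 0;32.8 -0.4 0 0 0 0;33.3 -0.4 0 0 0 0"}}

```text
t: 6.98
ee_pos: [0.532, 0.4176, 0.1586]
orientation: [[-0.003, 1.0, -0.002], [1.0, 0.003, -0.001], [-0.001, -0.002, -1.0]]
ft_force: [0.4, -0.5, -2.6]
grip_width: 0.0235
grip_force: 30.0
```

```bash
python3 - <<'E'
from plant import *
from h import *
c=read_camera("scene"); cv2.imwrite("pics/s1.png",cv2.resize(c["img"][180:330,320:512,::-1],None,fx=4,fy=4))
print(read_state()["ee_pos"],read_state()["grip_width"])
E
```

```text
[0.53224924 0.41723429 0.15896727] 0.023679812650070298
```

View pics/s1.png

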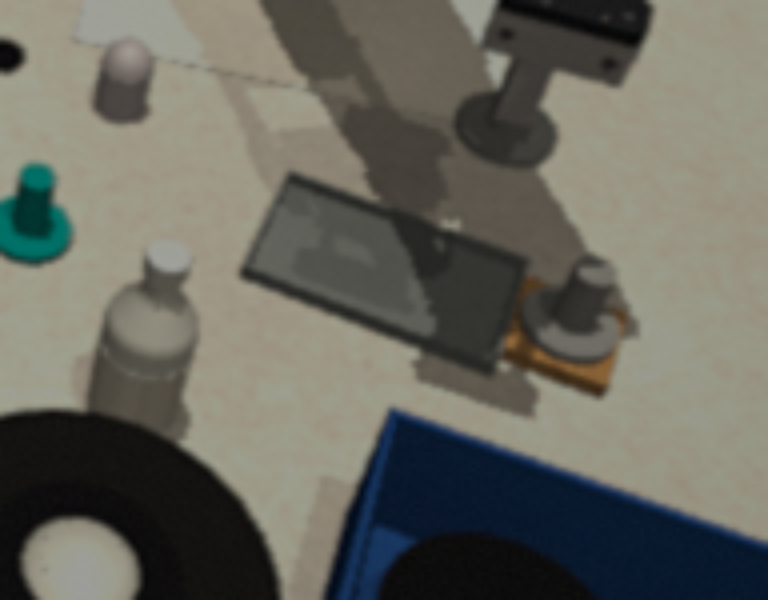

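The picture shows the yoke at crop (505,130), held upright above the tray, with the bottle at (150,340) clear. Lowering it now.

Emit:
{"fn": "send_rows", "kwargs": {"rows": "0 0 2 0 0 0;0 0 5 0 0 0;0 0 8 0 0 0;0 0 10.5 0 0 0;0 0 12 0 0 0;0 0 12.8 0 0 0;0 0 13.2 0 0 0;0 0 13.5 0 0 0;0 0 13.6 0 0 0;0 0 13.6 0 0 0"}}

```text
t: 8.28
ee_pos: [0.5332, 0.4163, 0.0248]
orientation: [[-0.001, 1.0, 0.0], [1.0, 0.001, 0.0], [0.0, 0.0, -1.0]]
ft_force: [-0.7, 0.8, -3.1]
grip_width: 0.0235
grip_force: 30.0
```

Emit:
{"fn": "send_rows", "kwargs": {"rows": "0 0 0.1 0 0 0;0 0 0.1 0 0 0;0 0 0.15 0 0 0;0 0 0.15 0 0 0"}}

```text
t: 8.78
ee_pos: [0.5333, 0.4162, 0.0236]
orientation: [[-0.001, 1.0, 0.0], [1.0, 0.001, 0.0], [0.0, 0.0, -1.0]]
ft_force: [-2.9, -2.0, 5.4]
grip_width: 0.0235
grip_force: 30.0
```

Emit:
{"fn": "send_rows", "kwargs": {"rows": "0 0 0 0 0 0;0 0 0 0 0 0;0 0 0 0 0 0;0 0 0 0 0 0;0 0 0 0 0 0", "claw": 110}}

```text
t: 9.4
ee_pos: [0.5332, 0.4162, 0.0229]
orientation: [[-0.001, 1.0, 0.0], [1.0, 0.001, 0.0], [0.0, 0.0, -1.0]]
ft_force: [-0.1, 0.6, -0.7]
grip_width: 0.0534
grip_force: 0.0
```

Emit:
{"fn": "send_rows", "kwargs": {"rows": "0 0 -1 0 0 0;0 0 -4 0 0 0;0 0 -8 0 0 0;0 0 -12 0 0 0;0 0 -16 0 0 0;0 0 -18 0 0 0;0 0 -18 0 0 0"}}

```text
t: 10.28
ee_pos: [0.5336, 0.4164, 0.2051]
orientation: [[-0.001, 1.0, 0.003], [1.0, 0.001, 0.002], [0.002, 0.003, -1.0]]
ft_force: [-0.9, 0.7, 0.5]
grip_width: 0.0536
grip_force: 0.0
```

Emit:
{"fn": "send_rows", "kwargs": {"rows": "-2 -0.3 0 0 0 0;-6 -1 0 0 0 0;-11 -2 0 0 0 0;-16 -3 0 0 0 0;-21 -4 0 0 0 0;-26 -5 0 0 0 0;-31 -6 0 0 0 0;-36 -7 0 0 0 0;-41 -7.8 0 0 0 0;-43.3 -7.8 0 0 0 0"}}

```text
t: 11.52
ee_pos: [0.4546, -0.0189, 0.2022]
orientation: [[0.001, 1.0, -0.001], [1.0, -0.001, -0.0], [-0.0, -0.001, -1.0]]
ft_force: [-0.0, 0.8, 0.6]
grip_width: 0.0536
grip_force: 0.0
```

Emit:
{"fn": "send_rows", "kwargs": {"rows": "0 0 0 0 0 0;0 0 3 0 0 0;0 0 7 0 0 0;0 0 11 0 0 0;0 0 14 0 0 0;0 0 16 0 0 0;0 0 17.5 0 0 0;0 0 18.3 0 0 0;0 0 18.3 0 0 0;0 0 18.3 0 0 0"}}

```text
t: 12.78
ee_pos: [0.4559, -0.0169, 0.0205]
orientation: [[-0.001, 1.0, 0.001], [1.0, 0.001, -0.0], [-0.0, 0.001, -1.0]]
ft_force: [-0.4, 0.0, 0.9]
grip_width: 0.0535
grip_force: 0.0
```

Emit:
{"fn": "send_rows", "kwargs": {"rows": "0 0 0 0 0 0;0 0 0 0 0 0;0 0 0 0 0 0;0 0 0 0 0 0;0 0 0 0 0 0;0 0 0 0 0 0;0 0 0 0 0 0;0 0 0 0 0 0", "claw": 255}}

```text
t: 13.78
ee_pos: [0.4557, -0.0169, 0.0201]
orientation: [[-0.001, 1.0, 0.0], [1.0, 0.001, -0.0], [-0.0, 0.0, -1.0]]
ft_force: [0.5, -0.2, 3.8]
grip_width: 0.0237
grip_force: 30.0
```

Emit:
{"fn": "send_rows", "kwargs": {"rows": "0 0 -1 0 0 0;0 0 -3 0 0 0;0 0 -6 0 0 0;0 0 -9 0 0 0;0 0 -12 0 0 0;0 0 -13.5 0 0 0;0 0 -14 0 0 0"}}

```text
t: 14.65
ee_pos: [0.4555, -0.0169, 0.1602]
orientation: [[-0.001, 1.0, 0.0], [1.0, 0.001, 0.0], [0.0, 0.0, -1.0]]
ft_force: [0.2, -0.1, -3.9]
grip_width: 0.0236
grip_force: 30.0
```

Emit:
{"fn": "send_rows", "kwargs": {"rows": "1.5 0.3 0 0 0 0;5 1 0 0 0 0;9.5 2 0 0 0 0;14 3 0 0 0 0;19 4 0 0 0 0;24 5 0 0 0 0;29 6 0 0 0 0;33 6.8 0 0 0 0;35.5 7.3 0 0 0 0;36.1 7.4 0 0 0 0"}}

```text
t: 15.9
ee_pos: [0.5282, 0.3459, 0.158]
orientation: [[-0.003, 1.0, -0.002], [1.0, 0.003, -0.001], [-0.001, -0.002, -1.0]]
ft_force: [-0.2, -0.6, -2.9]
grip_width: 0.0235
grip_force: 30.0
```

Emit:
{"fn": "send_rows", "kwargs": {"rows": "0 0 2 0 0 0;0 0 5 0 0 0;0 0 8 0 0 0;0 0 10.5 0 0 0;0 0 12 0 0 0;0 0 12.8 0 0 0;0 0 13.2 0 0 0;0 0 13.5 0 0 0;0 0 13.6 0 0 0;0 0 13.6 0 0 0"}}

```text
t: 17.15
ee_pos: [0.5293, 0.3442, 0.0242]
orientation: [[-0.001, 1.0, 0.0], [1.0, 0.001, 0.0], [0.0, 0.0, -1.0]]
ft_force: [-0.2, -0.1, -2.3]
grip_width: 0.0234
grip_force: 30.0
```

Emit:
{"fn": "send_rows", "kwargs": {"rows": "0 0 0.1 0 0 0;0 0 0.1 0 0 0;0 0 0.1 0 0 0"}}

```text
t: 17.52
ee_pos: [0.5293, 0.3442, 0.0231]
orientation: [[-0.001, 1.0, 0.0], [1.0, 0.001, 0.0], [0.0, 0.0, -1.0]]
ft_force: [0.3, 0.1, -1.1]
grip_width: 0.0233
grip_force: 30.0
```

Emit:
{"fn": "send_rows", "kwargs": {"rows": "0 0 0 0 0 0;0 0 0 0 0 0;0 0 0 0 0 0;0 0 0 0 0 0;0 0 0 0 0 0", "claw": 110}}

```text
t: 18.15
ee_pos: [0.5292, 0.3441, 0.0229]
orientation: [[-0.001, 1.0, -0.0], [1.0, 0.001, -0.0], [-0.0, -0.0, -1.0]]
ft_force: [0.2, 0.1, 0.2]
grip_width: 0.0537
grip_force: 0.0
```

Emit:
{"fn": "send_rows", "kwargs": {"rows": "0 0 -1 0 0 0;0 0 -4 0 0 0;0 0 -8 0 0 0;0 0 -12 0 0 0;0 0 -16 0 0 0;0 0 -18 0 0 0;0 0 -18 0 0 0"}}

```text
t: 19.02
ee_pos: [0.5296, 0.3444, 0.205]
orientation: [[-0.001, 1.0, 0.003], [1.0, 0.001, 0.002], [0.002, 0.003, -1.0]]
ft_force: [-0.2, 0.2, 0.3]
grip_width: 0.0535
grip_force: 0.0
```

Emit:
{"fn": "send_rows", "kwargs": {"rows": "-2 -0.8 0 0 0 0;-6 -2.8 0 0 0 0;-10 -4.8 0 0 0 0;-14 -6.5 0 0 0 0;-15.6 -6.9 0 0 0 0;-15.6 -6.9 0 0 0 0;-15.6 -6.9 0 0 0 0", "claw": 70}}

```text
t: 19.9
ee_pos: [0.4607, 0.1889, 0.2027]
orientation: [[-0.001, 1.0, -0.0], [1.0, 0.001, 0.0], [0.0, -0.0, -1.0]]
ft_force: [0.2, 0.2, 0.8]
grip_width: 0.0681
grip_force: 0.0
```

```bash
python3 - <<'E'
from plant import *
from h import *
c=read_camera("scene"); cv2.imwrite("pics/s2.png",cv2.resize(c["img"][150:300,300:492,::-1],None,fx=4,fy=4))
print(read_state()["ee_pos"])
E
```

```text
[0.46063506 0.18892344 0.20258561]
```

View pics/s2.png

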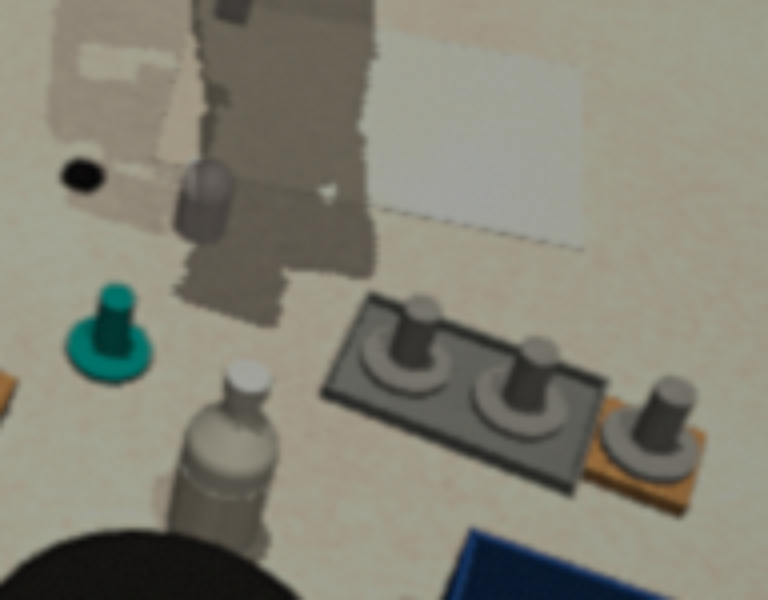

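Both yokes stand upright in their tray, at crop (408,355) and (525,395), and the bottle is still standing. Plug 1, at crop (205,205), is next.

Emit:
{"fn": "send_rows", "kwargs": {"rows": "0 0 3 0 0 0;0 0 7 0 0 0;0 0 11 0 0 0;0 0 14 0 0 0;0 0 16 0 0 0;0 0 17.5 0 0 0;0 0 18.5 0 0 0;0 0 18.8 0 0 0;0 0 18.8 0 0 0"}}

```text
t: 21.08
ee_pos: [0.4606, 0.1882, 0.0152]
orientation: [[-0.001, 1.0, 0.0], [1.0, 0.001, 0.0], [0.0, 0.0, -1.0]]
ft_force: [0.1, 0.2, 0.6]
grip_width: 0.0681
grip_force: 0.0
```

Emit:
{"fn": "send_rows", "kwargs": {"rows": "0 0 0 0 0 0;0 0 0 0 0 0;0 0 0 0 0 0;0 0 0 0 0 0;0 0 0 0 0 0;0 0 0 0 0 0;0 0 0 0 0 0;0 0 0 0 0 0", "claw": 255}}

```text
t: 22.08
ee_pos: [0.4605, 0.1881, 0.0151]
orientation: [[-0.001, 1.0, 0.0], [1.0, 0.001, 0.0], [0.0, 0.0, -1.0]]
ft_force: [0.5, -1.0, 4.4]
grip_width: 0.0356
grip_force: 30.0
```

Emit:
{"fn": "send_rows", "kwargs": {"rows": "0 0 -1 0 0 0;0 0 -3 0 0 0;0 0 -6 0 0 0;0 0 -9 0 0 0;0 0 -12 0 0 0;0 0 -13.5 0 0 0;0 0 -14 0 0 0"}}

```text
t: 22.95
ee_pos: [0.4604, 0.1881, 0.1553]
orientation: [[-0.001, 1.0, 0.0], [1.0, 0.001, 0.0], [0.0, 0.0, -1.0]]
ft_force: [-0.6, -0.6, -1.0]
grip_width: 0.0353
grip_force: 30.0
```

Emit:
{"fn": "send_rows", "kwargs": {"rows": "-1.5 0 0 0 0 0;-4.5 0 0 0 0 0;-8.5 0 0 0 0 0;-13 0 0 0 0 0;-17.5 0 0 0 0 0;-22 0 0 0 0 0;-26.5 0 0 0 0 0;-31 0.5 0 0 0 0;-35 1 0 0 0 0;-39 1.5 0 0 0 0"}}

```text
t: 24.2
ee_pos: [0.4748, -0.2038, 0.1538]
orientation: [[-0.0, 1.0, -0.002], [1.0, 0.0, 0.001], [0.001, -0.002, -1.0]]
ft_force: [0.3, -0.4, -1.5]
grip_width: 0.0355
grip_force: 30.0
```

Emit:
{"fn": "send_rows", "kwargs": {"rows": "-4 0.5 0 0 0 0;-8 1 0 0 0 0;-12 1.5 0 0 0 0;-16 2.2 0 0 0 0;-19.5 2.9 0 0 0 0;-21.7 3.3 0 0 0 0;-22.4 3.4 0 0 0 0;-22.4 3.4 0 0 0 0"}}

```text
t: 25.2
ee_pos: [0.5093, -0.4258, 0.1541]
orientation: [[-0.001, 1.0, -0.001], [1.0, 0.001, 0.001], [0.001, -0.001, -1.0]]
ft_force: [0.8, 0.5, -1.5]
grip_width: 0.0354
grip_force: 30.0
```

Emit:
{"fn": "send_rows", "kwargs": {"rows": "0 0 2 0 0 0;0 0 5 0 0 0;0 0 8 0 0 0;0 0 10.5 0 0 0;0 0 12 0 0 0;0 0 12.8 0 0 0;0 0 13.2 0 0 0;0 0 13.5 0 0 0;0 0 13.6 0 0 0;0 0 13.6 0 0 0"}}

```text
t: 26.45
ee_pos: [0.5101, -0.426, 0.0192]
orientation: [[-0.001, 1.0, 0.0], [1.0, 0.001, -0.0], [-0.0, 0.0, -1.0]]
ft_force: [0.5, 0.1, -0.7]
grip_width: 0.0353
grip_force: 30.0
```

Emit:
{"fn": "send_rows", "kwargs": {"rows": "0 0 0.1 0 0 0;0 0 0.15 0 0 0;0 0 0.15 0 0 0"}}

```text
t: 26.82
ee_pos: [0.5101, -0.426, 0.0181]
orientation: [[-0.001, 1.0, 0.0], [1.0, 0.001, -0.0], [-0.0, 0.0, -1.0]]
ft_force: [-1.8, 2.2, 4.7]
grip_width: 0.0355
grip_force: 30.0
```

Emit:
{"fn": "send_rows", "kwargs": {"rows": "0 0 0 0 0 0;0 0 0 0 0 0;0 0 0 0 0 0;0 0 0 0 0 0;0 0 0 0 0 0", "claw": 80}}

```text
t: 27.45
ee_pos: [0.51, -0.4259, 0.0174]
orientation: [[-0.001, 1.0, -0.0], [1.0, 0.001, 0.0], [0.0, -0.0, -1.0]]
ft_force: [0.6, 0.2, -0.8]
grip_width: 0.0641
grip_force: 0.0
```

Emit:
{"fn": "send_rows", "kwargs": {"rows": "0 0 -1 0 0 0;0 0 -4 0 0 0;0 0 -8 0 0 0;0 0 -12 0 0 0;0 0 -16 0 0 0;0 0 -18 0 0 0;0 0 -18 0 0 0"}}

```text
t: 28.32
ee_pos: [0.5104, -0.4262, 0.1996]
orientation: [[-0.001, 1.0, 0.003], [1.0, 0.001, -0.002], [-0.002, 0.003, -1.0]]
ft_force: [0.5, 1.1, -0.6]
grip_width: 0.0642
grip_force: 0.0
```

Emit:
{"fn": "send_rows", "kwargs": {"rows": "2 -0.3 0 0 0 0;6 -1 0 0 0 0;11 -2 0 0 0 0;16 -3 0 0 0 0;20 -3.5 0 0 0 0;21.7 -3.5 0 0 0 0;21.7 -3.5 0 0 0 0;21.7 -3.5 0 0 0 0"}}

```text
t: 29.32
ee_pos: [0.4749, -0.2099, 0.1971]
orientation: [[-0.0, 1.0, -0.0], [1.0, 0.0, -0.0], [-0.0, -0.0, -1.0]]
ft_force: [0.3, -0.2, 0.6]
grip_width: 0.0649
grip_force: 0.0
```

Emit:
{"fn": "send_rows", "kwargs": {"rows": "0 0 3 0 0 0;0 0 7 0 0 0;0 0 11 0 0 0;0 0 14 0 0 0;0 0 16 0 0 0;0 0 17.5 0 0 0;0 0 18.2 0 0 0;0 0 18.3 0 0 0;0 0 18.3 0 0 0"}}

```text
t: 30.45
ee_pos: [0.4751, -0.2091, 0.015]
orientation: [[-0.001, 1.0, 0.001], [1.0, 0.001, -0.0], [-0.0, 0.001, -1.0]]
ft_force: [0.4, -0.2, 0.5]
grip_width: 0.0645
grip_force: 0.0
```

Emit:
{"fn": "send_rows", "kwargs": {"rows": "0 0 0 0 0 0;0 0 0 0 0 0;0 0 0 0 0 0;0 0 0 0 0 0;0 0 0 0 0 0;0 0 0 0 0 0;0 0 0 0 0 0;0 0 0 0 0 0", "claw": 255}}

```text
t: 31.45
ee_pos: [0.4749, -0.2089, 0.0146]
orientation: [[-0.001, 1.0, 0.0], [1.0, 0.001, -0.0], [-0.0, 0.0, -1.0]]
ft_force: [0.2, 0.8, 4.3]
grip_width: 0.0352
grip_force: 30.0
```

Emit:
{"fn": "send_rows", "kwargs": {"rows": "0 0 -1 0 0 0;0 0 -3 0 0 0;0 0 -6 0 0 0;0 0 -9 0 0 0;0 0 -12 0 0 0;0 0 -13.5 0 0 0;0 0 -14 0 0 0"}}

```text
t: 32.33
ee_pos: [0.4747, -0.2089, 0.1548]
orientation: [[-0.001, 1.0, 0.0], [1.0, 0.001, -0.0], [-0.0, 0.0, -1.0]]
ft_force: [0.8, -0.2, -1.3]
grip_width: 0.0354
grip_force: 30.0
```

Emit:
{"fn": "send_rows", "kwargs": {"rows": "-1 0.3 0 0 0 0;-3 0.8 0 0 0 0;-6 1.6 0 0 0 0;-9 2.5 0 0 0 0;-12 3.4 0 0 0 0;-14 4 0 0 0 0;-14.5 4.1 0 0 0 0;-14.5 4.1 0 0 0 0"}}

```text
t: 33.33
ee_pos: [0.5156, -0.3541, 0.1537]
orientation: [[-0.001, 1.0, -0.001], [1.0, 0.001, 0.001], [0.001, -0.001, -1.0]]
ft_force: [-0.5, 0.2, -1.0]
grip_width: 0.0359
grip_force: 30.0
```

Emit:
{"fn": "send_rows", "kwargs": {"rows": "0 0 2 0 0 0;0 0 5 0 0 0;0 0 8 0 0 0;0 0 10.5 0 0 0;0 0 12 0 0 0;0 0 12.8 0 0 0;0 0 13.2 0 0 0;0 0 13.5 0 0 0;0 0 13.6 0 0 0;0 0 13.7 0 0 0"}}

```text
t: 34.58
ee_pos: [0.5161, -0.354, 0.0177]
orientation: [[-0.001, 1.0, 0.0], [1.0, 0.001, -0.0], [-0.0, 0.0, -1.0]]
ft_force: [0.1, 0.4, -1.7]
grip_width: 0.0355
grip_force: 30.0
```

Emit:
{"fn": "send_rows", "kwargs": {"rows": "0 0 0.05 0 0 0;0 0 0.05 0 0 0"}}

```text
t: 34.83
ee_pos: [0.5161, -0.354, 0.0176]
orientation: [[-0.001, 1.0, 0.0], [1.0, 0.001, -0.0], [-0.0, 0.0, -1.0]]
ft_force: [-2.4, 0.9, 4.8]
grip_width: 0.0355
grip_force: 30.0
```

Emit:
{"fn": "send_rows", "kwargs": {"rows": "0 0 0 0 0 0;0 0 0 0 0 0;0 0 0 0 0 0;0 0 0 0 0 0;0 0 0 0 0 0", "claw": 80}}

```text
t: 35.45
ee_pos: [0.5159, -0.3539, 0.0169]
orientation: [[-0.001, 1.0, 0.0], [1.0, 0.001, -0.0], [-0.0, 0.0, -1.0]]
ft_force: [0.5, 0.4, -0.5]
grip_width: 0.0645
grip_force: 0.0
```

Emit:
{"fn": "send_rows", "kwargs": {"rows": "0 0 -1 0 0 0;0 0 -4 0 0 0;0 0 -8 0 0 0;0 0 -12 0 0 0;0 0 -16 0 0 0;0 0 -18 0 0 0;0 0 -18 0 0 0"}}

```text
t: 36.33
ee_pos: [0.5163, -0.3541, 0.199]
orientation: [[-0.001, 1.0, 0.003], [1.0, 0.001, -0.002], [-0.002, 0.003, -1.0]]
ft_force: [0.5, -0.0, -1.1]
grip_width: 0.0642
grip_force: 0.0
```

Emit:
{"fn": "send_rows", "kwargs": {"rows": "2 0.1 0 0 0 0;6 0.4 0 0 0 0;11 0.7 0 0 0 0;16 1 0 0 0 0;21 1.3 0 0 0 0;25 1.6 0 0 0 0;26 1.6 0 0 0 0;26 1.6 0 0 0 0;26 1.6 0 0 0 0"}}

```text
t: 37.45
ee_pos: [0.5314, -0.0947, 0.1966]
orientation: [[-0.0, 1.0, -0.001], [1.0, 0.0, 0.0], [0.0, -0.001, -1.0]]
ft_force: [-0.9, -0.4, 0.4]
grip_width: 0.0643
grip_force: 0.0
```

Emit:
{"fn": "send_rows", "kwargs": {"rows": "0 0 3 0 0 0;0 0 7 0 0 0;0 0 11 0 0 0;0 0 14 0 0 0;0 0 16 0 0 0;0 0 17.5 0 0 0;0 0 18.2 0 0 0;0 0 18.3 0 0 0;0 0 18.3 0 0 0"}}

```text
t: 38.58
ee_pos: [0.532, -0.094, 0.0146]
orientation: [[-0.001, 1.0, 0.001], [1.0, 0.001, -0.0], [-0.0, 0.001, -1.0]]
ft_force: [-0.4, 0.3, 0.8]
grip_width: 0.0643
grip_force: 0.0
```

Emit:
{"fn": "send_rows", "kwargs": {"rows": "0 0 0 0 0 0;0 0 0 0 0 0;0 0 0 0 0 0;0 0 0 0 0 0;0 0 0 0 0 0;0 0 0 0 0 0;0 0 0 0 0 0;0 0 0 0 0 0", "claw": 255}}

```text
t: 39.58
ee_pos: [0.5319, -0.0939, 0.0142]
orientation: [[-0.001, 1.0, 0.001], [1.0, 0.001, -0.0], [-0.0, 0.001, -1.0]]
ft_force: [-0.0, 1.3, 4.8]
grip_width: 0.0401
grip_force: 30.0
```

Emit:
{"fn": "send_rows", "kwargs": {"rows": "0 0 -1 0 0 0;0 0 -3 0 0 0;0 0 -6 0 0 0;0 0 -9 0 0 0;0 0 -12 0 0 0;0 0 -13.5 0 0 0;0 0 -14 0 0 0"}}

```text
t: 40.45
ee_pos: [0.5316, -0.0938, 0.1543]
orientation: [[-0.001, 1.0, 0.0], [1.0, 0.001, -0.0], [-0.0, 0.0, -1.0]]
ft_force: [0.3, 0.4, -1.7]
grip_width: 0.0402
grip_force: 30.0
```

Emit:
{"fn": "send_rows", "kwargs": {"rows": "0.5 1 0 0 0 0;1.7 3 0 0 0 0;3.4 6 0 0 0 0;5 9 0 0 0 0;6.7 12 0 0 0 0;8.2 14.8 0 0 0 0;8.7 15.6 0 0 0 0;8.7 15.6 0 0 0 0"}}

```text
t: 41.45
ee_pos: [0.6873, -0.0064, 0.1526]
orientation: [[-0.001, 1.0, -0.002], [1.0, 0.001, 0.0], [0.0, -0.002, -1.0]]
ft_force: [0.8, -0.3, -0.7]
grip_width: 0.0397
grip_force: 30.0
```

Emit:
{"fn": "send_rows", "kwargs": {"rows": "0 0 2 0 0 0;0 0 5 0 0 0;0 0 8 0 0 0;0 0 10.5 0 0 0;0 0 12 0 0 0;0 0 12.8 0 0 0;0 0 13.2 0 0 0;0 0 13.5 0 0 0;0 0 13.6 0 0 0;0 0 13.7 0 0 0"}}

```text
t: 42.7
ee_pos: [0.6877, -0.0067, 0.0173]
orientation: [[-0.001, 1.0, 0.001], [1.0, 0.001, -0.0], [-0.0, 0.001, -1.0]]
ft_force: [-0.5, -0.2, 3.7]
grip_width: 0.0401
grip_force: 30.0
```

Contact felt; release, rise, and back away so the cameras can see.

Emit:
{"fn": "send_rows", "kwargs": {"rows": "0 0 0 0 0 0;0 0 0 0 0 0;0 0 0 0 0 0;0 0 0 0 0 0;0 0 0 0 0 0", "claw": 90}}

```text
t: 43.32
ee_pos: [0.6876, -0.0067, 0.017]
orientation: [[-0.001, 1.0, 0.0], [1.0, 0.001, -0.0], [-0.0, 0.0, -1.0]]
ft_force: [-0.5, -0.2, 0.5]
grip_width: 0.061
grip_force: 0.0
```

Emit:
{"fn": "send_rows", "kwargs": {"rows": "0 0 -1 0 0 0;0 0 -4 0 0 0;0 0 -8 0 0 0;0 0 -12 0 0 0;0 0 -16 0 0 0;0 0 -20 0 0 0;0 0 -20 0 0 0"}}

```text
t: 44.2
ee_pos: [0.6886, -0.0067, 0.2215]
orientation: [[-0.001, 1.0, 0.007], [1.0, 0.001, -0.0], [-0.0, 0.007, -1.0]]
ft_force: [-0.1, 0.2, 0.5]
grip_width: 0.0609
grip_force: 0.0
```

Emit:
{"fn": "send_rows", "kwargs": {"rows": "0 -4 0 0 0 0;0 -9 0 0 0 0;0 -14 0 0 0 0;0 -19 0 0 0 0;0 -24 0 0 0 0;0 -28 0 0 0 0;0 -30 0 0 0 0;0 -30 0 0 0 0;0 -30 0 0 0 0"}}

```text
t: 45.32
ee_pos: [0.3881, -0.007, 0.2169]
orientation: [[-0.001, 1.0, 0.0], [1.0, 0.001, -0.0], [-0.0, 0.0, -1.0]]
ft_force: [0.4, 1.1, -0.1]
grip_width: 0.061
grip_force: 0.0
```

```bash
python3 - <<'E'
from plant import *
from h import *
c=read_camera("scene"); cv2.imwrite("pics/s3.png",cv2.resize(c["img"][120:290,120:490,::-1],None,fx=2.16,fy=2.16,interpolation=cv2.INTER_CUBIC))
c=read_camera("top"); cv2.imwrite("pics/t3.png",cv2.resize(c["img"][:,:,::-1],(800,600),interpolation=cv2.INTER_CUBIC))
E
```

```text
(no output)
```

View pics/s3.png

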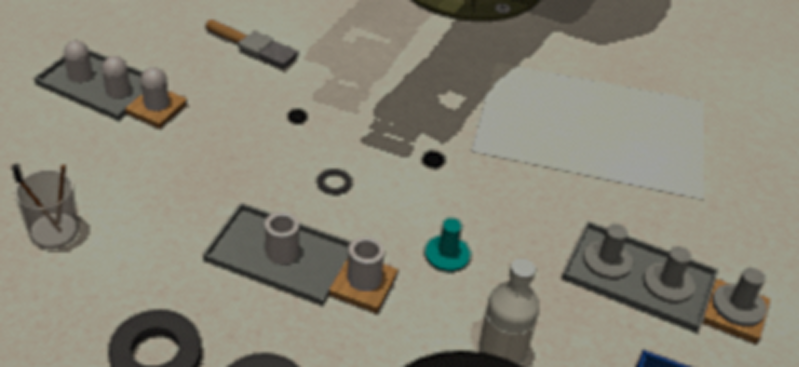

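View pics/t3.png

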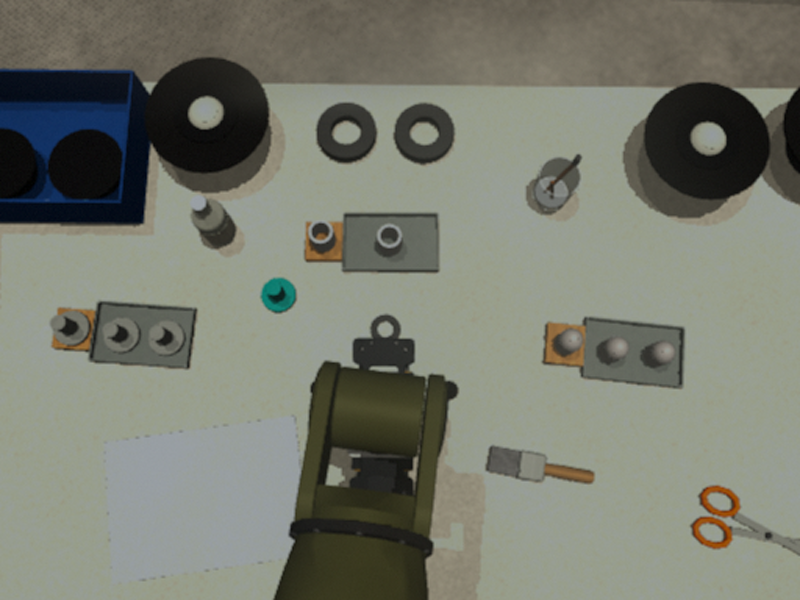

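In the top view all five parts stand upright in the right trays: yokes at (120,335) and (166,337), sleeve at (389,238), plugs at (614,350) and (662,352). The bottle at (212,222) is still standing and the turquoise yoke at (278,294) hasn't moved.

```bash
python3 -c "
from plant import *
print(close_job())"
```

```text
the job is handed in; nothing more can be done
None
```

The job is handed in at about 45 s: all five parts stand upright in their matching trays, the glue bottle is still standing, and the turquoise look-alike was left alone.

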